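# Return the step wedge to its bay in the calibration case

## Robot

A 6-joint arm with a two-finger parallel gripper is mounted at the origin on the work surface. World frame = base frame: x ahead of the robot, y to its left, z up, the work surface at z = 0. Lengths are in m, angles in degrees, forces in N, time in s.
With the tool pointing down it reaches from about 0.425 to 0.95 m from the base axis. Payload 14.7 kg.
Tool frame: the origin (TCP) lies midway between the tips of the shut fingers; the grasp point (between the pads) lies 19 mm behind it; z points along the fingers, y is the line along which they close (so a half turn about z gives the same grasp; the last joint's range is limited). The gripper opens to 85 mm and grips with 20 to 120 N. Pads are 22 mm wide; open, the fingers measure 114 mm over their backs; the gripper's body (76 mm by 85 mm) begins 54 mm behind the grasp point. The pads swing forward as they close: fully open they stand 13 mm farther back than shut.
Start: joints at [62.303, 27.513, 91.461, -0, 61.026, -2.67], TCP at [0.275, 0.589, 0.231] pointing down, gripper open.
Joint ranges: [-157.49, 157.49], [-46.99, 117.5], [13.45, 153.17], [-89.5, 269.5], [5.16, 153.95], [-167.48, 167.48]. Speed limits (degrees/s): [108.29, 108.29, 136.94, 172.46, 172.46, 172.46].

## Interface

Orientations are given as a 3x3 rotation matrix whose columns are the frame's x, y, z axes.
In Python, from plant import * gives the robot as it stands.
- The arm moves only by the tool play_rows, never from a script. Its arguments are lists of equal length, an entry for each row: "travel": the shift along the tool's x, y, z as a fraction of full scale, a list of three; "spin": the turn about the tool's z as a fraction of full scale. In form: {"travel": [[x, y, z], ...], "spin": [spin, ...]}. A call has 1 to 8 rows; each row is the pose to reach, as a shift and turn from the pose commanded when the call began, along the tool's axes at that moment, turning the shorter way round; what a row does not reach only later rows make up. Full scale, the value 1, is 0.5 m for a shift and pi rad for a turn. A row lasts 1/12 s, in which the tool goes at most 41.7 mm and 7.16 degrees, less where a joint would pass 70% of its speed; a pose out of reach is approached as far as the arm can. A call with a number of a shift or a turn outside -1 to 1 is refused whole. A call with a gripper value outside its range is refused whole. "gripper" is the closure, from -1 (fully open) to 1 (shut), set as the call begins (left out, the last holds). The fingers move at their own pace and stop on an object; the grip force is fixed at half the most. Time passes only in rows, so rows that repeat a pose let the fingers close. It gives the time, the measured TCP pose, the force, the opening and the grip force at its end, in the units of the state.
- state(): the state, without advancing time (a new reading comes with each control period).
- grab_frame(name): name is "side" or "top"; returns (picture, depth): 480x640x3 uint8, blue, green, red; 480x640 float32, m along the optical axis (not along the pixel's ray), 0 where there is no reading.
- calibration(name): a dict with "mtx" (3x3 intrinsics, pixels), "dist" ([k1, k2, p1, p2, k3] as OpenCV has them; the pictures are not rectified), "R" (3x3) and "t" (3): a world point X has camera coordinates R X + t. Camera axes: x right, y down, z forward; pixel columns grow to the right and rows downward; lengths in m; the calibration is good to about 2 mm. A picture is of the moment at which its call begins. calibration takes no time and is no camera call.
- finish_job(): hands the job in; it is judged then, once.
The state is a dict: "time": time; "joint_pos": joint angles; "joint_vel": joint speeds; "effort": joint torques, N m; "ee_pos": TCP position; "ee_rot": TCP orientation; "contact_force": force on the tool from outside, world axes, zero at the start; "wrist_torque": the same for the moment, N m; "width": opening from 0.0 (shut) to 1.0 (fully open); "grip_force": force on a finger pad.
Only numpy, scipy, OpenCV 4.12 (cv2) and the standard library are available. Lean on these libraries where they do the work, as an engineer would, in place of code of your own. Each camera call takes 0.05 s, during which the arm holds its last target. There are 200 camera calls.

## Task

Lift the lid of the blue calibration-block case until it rests back on its stop, then put the yellow-banded step wedge from the bench into the empty bay marked with the yellow tag, tall end towards the hinge: press that end against the bay's sprung pad so the low end drops behind the fixed lip. Leave the wedge lying flat on the bay floor, held by the spring, with the case open. Do not disturb the red block in the middle bay, the green block or the white bottle.

Things in the scene. Friction and masses are not known exactly. Their poses are not given: they have to be found in the camera images.
- case: Blue plastic base of the case, fixed: 180 (x) by 236 (y) by 40 mm (82 with lid shut). Origin: centre of its underside, on the bench; x runs from handle side to hinge side, z up. Rims 40 mm high, front one 18 mm wide, others 8. Cavity from x = -72 to 82 mm. In it three equal black bays run along x, side by side at y = 62, 0, -62 mm. All bay x, y, z below are in this frame.
- bay_left (a point): Middle of the case at y = +62 mm, on the floor of that bay (z = 14 mm), fixed to the case. Each bay has two square-edged side walls 36 mm apart, 4 mm thick, tops at z = 34 mm; at its handle end a fixed grey lip, 8 mm thick, top at z = 24 mm; at its hinge end a sprung aluminium pad 32 mm wide, top at z = 39 mm, facing -x. Ahead of the lip it is empty above z = 14 mm.
- bay_right (a point): The same point of the bay at y = -62 mm. In each bay the lip face and the free pad face are 92 mm apart. The pad gives way 16 mm at most, to +x, resisting with 4.5 N at first touch and 0.3 N more per mm; the 100 mm wedge needs over 8 mm of it to pass down behind the lip. Each bay is set at its own unmeasured place along x: the free pad face is at x = 38 to 54 mm, to be found by touch or sight.
- lid (a joint): Angle of the case lid about its hinge in rad: 0 closed, 1.75 fully open, leaning back on its stop. Blue hollow lid, 180 by 236 by 40 mm, 0.4 kg, swings freely; let go below about 1.3 it falls shut, above that it falls back on its stop.
- lid_handle (a point): Middle of the lid's black carrying handle: a round bar 12 mm thick, 96 mm long along the case's y, its centre line 42 mm in front of the lid's front face and 60 mm above the bench when shut; moves with the lid. It can be pinched from above across the bar (one finger in front, one behind); the bar turns in the grip as the lid swings.
- lid_hinge (a point): Point on the lid's hinge axis (which runs along the case's y), middle of the rear rim, at x = 90, z = 40 mm of the case. With the lid shut the handle bar lies 222 mm in front of it and 20 mm above it; growing joint angles lift the handle up and over towards the case's +x.
- tag_yellow: Yellow label, 11 by 46 by 3 mm, on the front rim of the case in line with the wedge's bay (same y in the case frame, +62 or -62 mm). Origin: centre of its underside; axes as the case. Hidden under the lid until that is opened.
- tag_green: Green label, same kind; marks the other empty bay, which belongs to the green block.
- wedge: Part to store: aluminium step wedge 100 mm long (x), 30 wide (y), four 25 mm steps 30, 40, 50, 60 mm tall rising to +x, yellow band on the tallest; 0.3 to 0.5 kg, lying on its long underside. Origin: centre of the underside; centre of mass 7 mm towards +x. Held across its width on the 50 mm step (x = 10 mm), fingertips 26 mm or more above the underside, the fingers clear the bay walls.
- wedge_tall (a point): Centre of the wedge's tall end face (x = 50 mm, 30 mm above the underside).
- red_block: Bystander: red-banded aluminium block 90 by 30 by 45 mm, already in the middle bay. Origin: centre of its underside.
- green_block: Bystander: green-banded aluminium block 75 by 30 by 50 mm on the bench. Origin: centre of its underside.
- bottle: Bystander: white bottle, 60 mm across, 170 mm tall, on the bench. Origin: centre of its underside.
Not all that is in view belongs to the job. What is shaped like the wedge but purple is not meant.

How it is judged (in metres and radians):
On the way:
1. the lid is lifted open onto its stop (value of joint lid above 1.66 rad), for 0.2 s.
At the end, for the whole second after the job is handed in: Lid open on its stop (above 1.66 rad); wedge at rest on the yellow-tagged bay's floor behind the lip: underside 10 to 17.5 mm high in the case frame, flat within 0.06 rad, within 8 mm of the tag sideways and 0.1 rad of the bay's line, tall end over 30 mm past case centre to the hinge (value of joint lid above 1.66 rad and z of wedge in the frame of case between 0.01 and 0.0175 m and y of wedge in the frame of tag_yellow between -0.008 and 0.008 m and x of wedge_tall in the frame of case above 0.03 m and angle between wedge's own z axis and vertical below 0.06 rad and angle between the x axis of wedge and the x axis of case, either way round below 0.1 rad and linear speed of wedge below 0.02 m/s); the robot touches nothing.
It fails at once if the red block is moved more than 15 mm (distance of red_block from where it was at the start of the episode above 0.015 m).
It fails at once if the green block is moved more than 20 mm (distance of green_block from where it was at the start of the episode above 0.02 m).
It fails at once if the bottle is moved more than 20 mm or tipped over (distance of bottle from where it was at the start of the episode above 0.02 m or angle between bottle's own z axis and vertical above 0.4 rad).
It also fails if it takes over 64 s, if anything falls off the work surface, if the arm or the gripper's body presses on something with over 40 N, if the wrist force passes 120 N, or if a joint passes its speed limit or range.

## Working session

There is one attempt and no reset: what is moved stays moved. The work goes in short steps, Python scripts to look and compute and a tool call to move; the robot and the scene stay as the last step left them, time stands still between calls to the robot, and variables do not carry over. Pictures are saved under pics/ and viewed, at most 11 in all, crops included, and the job is handed in when it is done.

Besides the shell and the picture viewer there is one more tool, called in YAML: its name, and indented under it one key for each argument. play_rows: Moves the arm, as the interface text tells. Shift numbers are shares of 0.5 m and turn numbers shares of pi rad, none past 1 either way. Its arguments: {"type":"object","properties":{"travel":{"type":"array","items":{"type":"array","items":{"type":"number"}}},"spin":{"type":"array","items":{"type":"number"}},"gripper":{"type":"number"}},"required":["travel","spin"]}

```bash
mkdir -p pics; python3 - <<'E'
from plant import *
import cv2,numpy as np
s=state();print(s['time'],s['ee_pos'],np.round(s['ee_rot'],3).tolist(),s['width'])
for n in('side','top'):
    p,d=grab_frame(n);cv2.imwrite(f'pics/{n}0.png',p);np.save(f'pics/{n}0.npy',d)
    c=calibration(n);print(n,np.round(c['mtx'],1).tolist(),c['dist'],np.round(-c['R'].T@c['t'],3),np.round(c['R'],2).tolist())
E
```

```text
0.0 [0.27475738 0.58862302 0.23066952] [[-0.906, 0.423, -0.001], [0.423, 0.906, -0.001], [0.0, -0.001, -1.0]] 1.0037464918959715
side [[511.4, 0.0, 323.4], [0.0, 511.4, 246.6], [0.0, 0.0, 1.0]] [-0.10734931  0.          0.          0.          0.        ] [ 0.149 -0.691  0.764] [[0.9, -0.44, -0.01], [-0.3, -0.6, -0.75], [0.32, 0.67, -0.66]]
top [[472.3, 0.0, 321.7], [0.0, 472.3, 237.0], [0.0, 0.0, 1.0]] [-0.10058623  0.          0.          0.          0.        ] [ 0.366 -0.015  1.24 ] [[0.01, -1.0, 0.01], [-0.99, -0.01, -0.12], [0.12, -0.0, -0.99]]
```

View pics/side0.png

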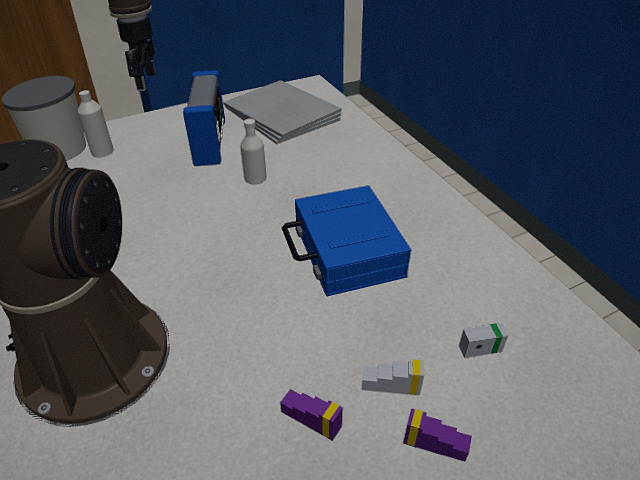

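View pics/top0.png

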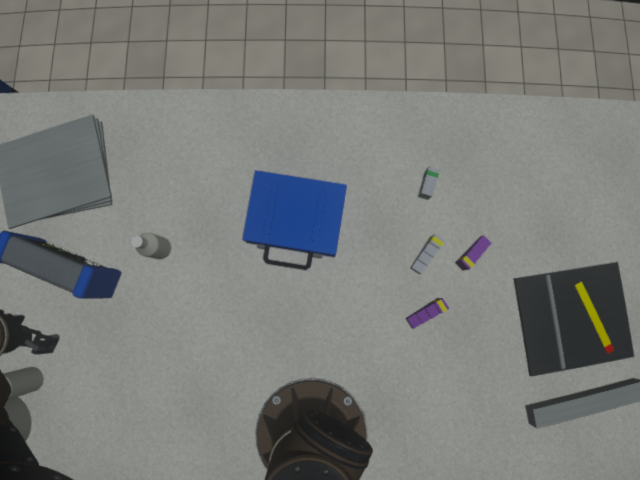

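Side view: case with handle at about (290,240), grey wedge at (393,377), bottle at (254,153), and green block at (483,340). Top view: lid centre (295,213), handle (288,262), grey wedge (427,254) with its yellow end at (437,241), and green block (429,183).

```bash
cat >h.py <<'E'
from plant import *
import cv2,numpy as np
def ray(n,uv):
    c=calibration(n);q=cv2.undistortPoints(np.float64(uv).reshape(-1,1,2),c['mtx'],np.float64(c['dist'])).reshape(-1,2)
    return -c['R'].T@c['t'],np.c_[q,np.ones(len(q))]@c['R']
def plane(n,uv,z):
    o,r=ray(n,uv);return o+r*((z-o[2])/r[:,2])[:,None]
def tri(uvt,uvs):
    o1,a=ray('top',uvt);o2,b=ray('side',uvs);out=[]
    for x,y in zip(a,b):
        k=np.linalg.lstsq(np.c_[x,-y],o2-o1,rcond=None)[0];out.append((o1+k[0]*x+o2+k[1]*y)/2)
    return np.array(out)
def cloud(n,d,mask):
    v,u=np.nonzero(mask&(d>0));o,r=ray(n,np.c_[u,v]);return o+r*d[v,u][:,None]
def hsv(p,lo,hi,box=None):
    m=cv2.inRange(cv2.cvtColor(p,cv2.COLOR_BGR2HSV),lo,hi)>0
    if box:
        k=np.zeros_like(m);k[box[1]:box[3],box[0]:box[2]]=1;m&=k
    return m
def rect(P):
    (c,s,a)=cv2.minAreaRect(np.float32(P[:,:2]*1000));return np.round(c,1),np.round(s,1),round(a,2)
E
python3 - <<'E'
from h import *
for n,bl,bw,by in(('top',(235,160,355,262),(405,228,446,276),(428,232,446,250)),('side',(290,180,412,296),(358,355,428,397),(405,355,428,397))):
    p=cv2.imread(f'pics/{n}0.png');d=np.load(f'pics/{n}0.npy')
    C=cloud(n,d,hsv(p,(100,120,40),(130,255,255),bl));T=C[abs(C[:,2]-.082)<.008]
    print(n,'lid z',np.median(T[:,2]),rect(T),len(T))
    if n=='top':
        m=hsv(p,(100,120,40),(130,255,255),bl).astype(np.uint8);c=max(cv2.findContours(m,0,1)[0],key=cv2.contourArea)
        print('lid ray',rect(plane(n,c.reshape(-1,2),.082)))
    H=cloud(n,d,hsv(p,(0,0,0),(180,255,75),(255,240,325,275) if n=='top' else (278,215,312,268)));H=H[(H[:,2]>.045)&(H[:,2]<.075)]
    print('handle',len(H),H.mean(0).round(4),rect(H))
    W=cloud(n,d,np.ones(d.shape,bool)&hsv(p,(0,0,0),(180,255,255),bw));W=W[(W[:,2]>.02)]
    Y=cloud(n,d,hsv(p,(20,120,80),(35,255,255),by))
    print('wedge',len(W),W[:,2].max().round(4),rect(W),'yellow',len(Y),Y.mean(0).round(4),np.percentile(Y[:,2],[5,50,95]).round(4))
    Yt=Y[Y[:,2]>.055]
    if len(Yt):print('ytop',Yt.mean(0),rect(Yt))
    for h in(30,40,50,60):
        q=W[abs(W[:,2]-h/1000)<.004]
        if len(q):print(h,len(q),q.mean(0).round(4))
E
```

```text
top lid z 0.07991052706070034 (array([562.4,  49.2]), array([233.9, 180.3]), 81.43) 6613
lid ray (array([561.4,  49. ]), array([232.9, 180.5]), 81.38)
handle 363 [0.4481 0.0658 0.064 ] (array([450.9,  65. ]), array([176.8,  46.2]), 81.42)
wedge 502 0.0667 (array([ 464.8, -290.8]), array([31.4, 97.5]), 57.67) yellow 50 [ 0.4971 -0.311   0.0579] [0.0447 0.0603 0.0629]
ytop [ 0.49671328 -0.31110765  0.06026815] (array([ 496.9, -311.2]), array([26.8, 10.3]), 56.81)
30 123 [ 0.44   -0.273   0.0297]
40 126 [ 0.4574 -0.2851  0.04  ]
50 109 [ 0.4781 -0.2981  0.0496]
60 86 [ 0.4956 -0.3104  0.0602]
side lid z 0.081608600512868 (array([563.8,  45.7]), array([239.5, 179.9]), 81.42) 6154
handle 469 [0.4515 0.0677 0.0642] (array([455.3,  80.1]), array([165.4,  49.1]), 81.47)
wedge 1471 0.0649 (array([ 466.4, -293.9]), array([34.6, 99.8]), 56.77) yellow 241 [ 0.4926 -0.3211  0.0453] [0.0091 0.0543 0.063 ]
ytop [ 0.49630217 -0.31525318  0.06102002] (array([ 496.8, -314.1]), array([32.6, 11.4]), 57.28)
30 350 [ 0.4455 -0.2874  0.0307]
40 336 [ 0.4597 -0.2955  0.0407]
50 300 [ 0.4774 -0.3053  0.0508]
60 262 [ 0.4962 -0.3153  0.0609]
```

```bash
cat >>h.py <<'E'
def rel(t,yaw=None):
    s=state();R=np.array(s['ee_rot']);y0=np.degrees(np.arctan2(R[1,1],R[0,1]))
    print('t',round(s['time'],2),'pos',np.round(s['ee_pos'],4),'yaw',y0.round(2),'F',np.round(s['contact_force'],1),'w',round(s['width'],3))
    if t is not None:print('travel',np.round(R.T@(np.array(t)-s['ee_pos'])/.5,4).tolist(),'spin',None if yaw is None else np.round(-((yaw-y0+180)%360-180)/180,4))
C0=np.array([.562,.048,0]);YAW=np.radians(-8.57)
def case(x,y,z):
    c,s=np.cos(YAW),np.sin(YAW);return C0+np.array([c*x-s*y,s*x+c*y,z])
E
python3 - <<'E'
from h import *
p=cv2.imread('pics/top0.png');d=np.load('pics/top0.npy')
print(case(-132,0,0) if 0 else case(-.132,0,.06))
rel(case(-.132,0,.16),-8.57)
# bar front/back edge rows in top picture at z=.06 along its middle
m=hsv(p,(0,0,0),(180,255,75),(275,255,300,275));v,u=np.nonzero(m);q=plane('top',np.c_[u,v],.06)-C0
c,s=np.cos(YAW),np.sin(YAW);x=q[:,0]*c+q[:,1]*s;print('bar x',np.percentile(x,[5,50,95]))
b=cloud('top',d,hsv(p,(0,0,120),(180,60,255),(130,230,160,258)));b=b[b[:,2]>.05];print('bottle',np.median(b,0),b[:,2].max())
E
```

```text
[0.43147384 0.06767032 0.06      ]
t 0.1 pos [0.2748 0.5887 0.2307] yaw 64.97 F [ 0.1  0.6 -0.4] w 1.001
travel [-0.7248, -0.8114, 0.1423] spin 0.4086
bar x [-0.13482665 -0.13054287 -0.12609514]
bottle [0.48039689 0.40042212 0.12514481] 0.17434296011052108
```

play_rows:
  travel:
    - [-0.72,-0.81,0]
    - [-0.72,-0.81,0]
    - [-0.72,-0.81,0]
    - [-0.72,-0.81,0]
    - [-0.72,-0.81,0]
    - [-0.72,-0.81,0]
    - [-0.72,-0.81,0]
    - [-0.72,-0.81,0]
  spin: [0.41,0.41,0.41,0.41,0.41,0.41,0.41,0.41]
  gripper: 0.15

```text
time: 0.77
ee_pos: [0.3701, 0.2676, 0.2312]
ee_rot: [[-0.128, 0.992, -0.0], [0.992, 0.128, -0.0], [-0.0, -0.0, -1.0]]
contact_force: [1.7, -0.4, 0.5]
width: 0.424
grip_force: 0.0
```

```bash
python3 -c "
from h import *
rel(case(-.131,0,.13),-8.57)"
```

```text
t 0.77 pos [0.3701 0.2676 0.2312] yaw 7.35 F [ 1.7 -0.4  0.5] w 0.424
travel [-0.4129, 0.0725, 0.2025] spin 0.0884
```

play_rows:
  travel:
    - [-0.41,0.07,0.1]
    - [-0.41,0.07,0.15]
    - [-0.41,0.07,0.2]
    - [-0.41,0.07,0.2]
    - [-0.41,0.07,0.2]
    - [-0.41,0.07,0.2]
    - [-0.41,0.07,0.2]
    - [-0.41,0.07,0.2]
  spin: [0.088,0.088,0.088,0.088,0.088,0.088,0.088,0.088]

```text
time: 1.43
ee_pos: [0.4319, 0.07, 0.1306]
ee_rot: [[0.145, 0.989, -0.002], [0.989, -0.145, -0.0], [-0.0, -0.002, -1.0]]
contact_force: [0.4, 1.1, -0.7]
width: 0.427
grip_force: 0.0
```

```bash
python3 -c "
from h import *
rel(case(-.131,0,.044),-8.57)
p,d=grab_frame('top');cv2.imwrite('pics/top1.png',p)
p,d=grab_frame('side');cv2.imwrite('pics/side1.png',p[130:370,180:500].repeat(2,0).repeat(2,1))"
```

```text
t 1.43 pos [0.4319 0.07   0.1306] yaw -8.32 F [ 0.4  1.1 -0.7] w 0.427
travel [-0.0047, 0.0022, 0.1732] spin 0.0014
```

View pics/side1.png

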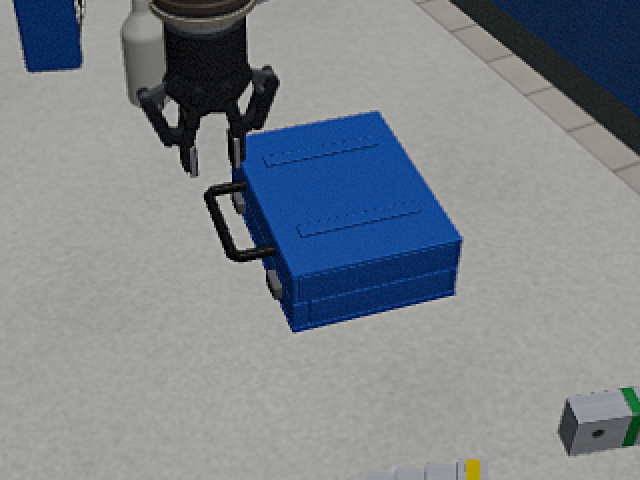

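The gripper (crop, fingers at 190,160 and 237,155) stands over the bar (about 220,225) and in line with it. I'll go down.

play_rows:
  travel:
    - [-0.004,0.002,0.03]
    - [-0.004,0.002,0.06]
    - [-0.004,0.002,0.09]
    - [-0.004,0.002,0.12]
    - [-0.004,0.002,0.14]
    - [-0.004,0.002,0.16]
    - [-0.004,0.002,0.172]
    - [-0.004,0.002,0.172]
  spin: [0.001,0.001,0.001,0.001,0.001,0.001,0.001,0.001]

```text
time: 2.2
ee_pos: [0.4327, 0.0698, 0.0449]
ee_rot: [[0.144, 0.99, -0.001], [0.99, -0.144, -0.0], [-0.0, -0.001, -1.0]]
contact_force: [-0.1, 0.1, 0.1]
width: 0.426
grip_force: 0.0
```

play_rows:
  travel:
    - [0,0,0]
    - [0,0,0]
    - [0,0,0]
    - [0,0,0]
    - [0,0,0]
    - [0,0,0]
  spin: [0,0,0,0,0,0]
  gripper: 1

```text
time: 2.7
ee_pos: [0.4338, 0.0692, 0.0461]
ee_rot: [[0.145, 0.989, 0.002], [0.989, -0.145, 0.0], [0.001, 0.002, -1.0]]
contact_force: [0.3, 5.1, 7.8]
width: 0.117
grip_force: 58.7
```

```bash
python3 - <<'E'
from h import *
rel(None)
s=state();R=np.array(s['ee_rot']);p=np.array(s['ee_pos'])
x=np.array([np.cos(YAW),np.sin(YAW),0])
dz=.060-0
# rel bar start (-.222,.020) about hinge
for a in np.arange(.1,1.76,.05):
    c,sn=np.cos(a),np.sin(a);bx,bz=-.222,.02
    nx,nz=c*bx+sn*bz,-sn*bx+c*bz
    print(round(a,2),np.round(R.T@(x*(nx-bx)+np.array([0,0,nz-bz]))/.5,3).tolist())
E
```

```text
t 2.7 pos [0.4338 0.0692 0.0461] yaw -8.35 F [0.3 5.1 7.8] w 0.117
0.1 [0.0, 0.006, -0.044]
0.15 [-0.0, 0.011, -0.066]
0.2 [-0.0, 0.017, -0.087]
0.25 [-0.0, 0.024, -0.109]
0.3 [-0.0, 0.032, -0.129]
0.35 [-0.0, 0.041, -0.15]
0.4 [-0.0, 0.051, -0.17]
0.45 [-0.0, 0.062, -0.189]
0.5 [-0.0, 0.074, -0.208]
0.55 [-0.0, 0.087, -0.226]
0.6 [-0.0, 0.101, -0.244]
0.65 [-0.0, 0.115, -0.26]
0.7 [-0.0, 0.131, -0.276]
0.75 [-0.0, 0.147, -0.292]
0.8 [-0.0, 0.164, -0.306]
0.85 [-0.0, 0.182, -0.32]
0.9 [-0.001, 0.2, -0.332]
0.95 [-0.001, 0.219, -0.344]
1.0 [-0.001, 0.238, -0.355]
1.05 [-0.001, 0.258, -0.365]
1.1 [-0.001, 0.279, -0.373]
1.15 [-0.001, 0.3, -0.381]
1.2 [-0.001, 0.321, -0.388]
1.25 [-0.001, 0.343, -0.393]
1.3 [-0.001, 0.364, -0.398]
1.35 [-0.001, 0.387, -0.401]
1.4 [-0.001, 0.409, -0.404]
1.45 [-0.001, 0.431, -0.405]
1.5 [-0.001, 0.453, -0.405]
1.55 [-0.002, 0.475, -0.404]
1.6 [-0.002, 0.498, -0.402]
1.65 [-0.002, 0.52, -0.398]
1.7 [-0.002, 0.542, -0.394]
1.75 [-0.002, 0.563, -0.389]
```

play_rows:
  travel:
    - [0,0.003,-0.022]
    - [0,0.006,-0.044]
    - [0,0.011,-0.066]
    - [0,0.017,-0.087]
    - [0,0.024,-0.109]
    - [0,0.032,-0.129]
    - [0,0.041,-0.15]
    - [0,0.051,-0.17]
  spin: [0,0,0,0,0,0,0,0]

```text
time: 3.37
ee_pos: [0.4578, 0.0656, 0.1311]
ee_rot: [[0.146, 0.989, -0.001], [0.989, -0.146, 0.001], [0.0, -0.001, -1.0]]
contact_force: [-0.3, 6.0, -3.7]
width: 0.108
grip_force: 58.4
```

```bash
python3 -c "
from h import *
rel(None);print(state()['wrist_torque'])
T={.5:[.074,-.208],.6:[.101,-.244],.7:[.131,-.276],.8:[.164,-.306],.9:[.2,-.332],1:[.238,-.355],1.1:[.279,-.373],1.2:[.321,-.388]}
for k in T:print(np.round(np.array(T[k])-[.051,-.17],3))"
```

```text
t 3.37 pos [0.4578 0.0656 0.1311] yaw -8.37 F [-0.3  6.  -3.7] w 0.108
[ 0.95774138  0.35038929 -0.11383817]
[ 0.023 -0.038]
[ 0.05  -0.074]
[ 0.08  -0.106]
[ 0.113 -0.136]
[ 0.149 -0.162]
[ 0.187 -0.185]
[ 0.228 -0.203]
[ 0.27  -0.218]
```

play_rows:
  travel:
    - [0,0.023,-0.038]
    - [0,0.05,-0.074]
    - [0,0.08,-0.106]
    - [0,0.113,-0.136]
    - [0,0.149,-0.162]
    - [0,0.187,-0.185]
    - [0,0.228,-0.203]
    - [0,0.27,-0.218]
  spin: [0,0,0,0,0,0,0,0]

```text
time: 4.03
ee_pos: [0.5918, 0.0454, 0.2415]
ee_rot: [[0.145, 0.989, 0.0], [0.989, -0.145, -0.0], [-0.0, 0.0, -1.0]]
contact_force: [-2.4, -1.0, -0.0]
width: 0.111
grip_force: 61.7
```

play_rows:
  travel:
    - [0,0.022,-0.005]
    - [0,0.043,-0.01]
    - [0,0.066,-0.013]
    - [0,0.088,-0.016]
    - [0,0.11,-0.017]
    - [0,0.132,-0.017]
    - [0,0.154,-0.016]
    - [0,0.177,-0.014]
  spin: [0,0,0,0,0,0,0,0]

```text
time: 4.7
ee_pos: [0.6791, 0.0322, 0.2467]
ee_rot: [[0.145, 0.989, -0.001], [0.989, -0.145, -0.001], [-0.001, -0.001, -1.0]]
contact_force: [-0.8, -4.1, -0.3]
width: 0.114
grip_force: 65.3
```

play_rows:
  travel:
    - [0,0.022,0.004]
    - [0,0.044,0.008]
    - [0,0.055,0.011]
    - [0,0.055,0.011]
  spin: [0,0,0,0]

```text
time: 5.03
ee_pos: [0.707, 0.0281, 0.2404]
ee_rot: [[0.145, 0.989, -0.0], [0.989, -0.145, -0.001], [-0.001, -0.0, -1.0]]
contact_force: [-0.0, -6.2, -0.9]
width: 0.115
grip_force: 67.1
```

```bash
python3 -c "
from h import *
rel(None)
p,d=grab_frame('side');cv2.imwrite('pics/side2.png',p[30:330,180:580].repeat(2,0).repeat(2,1))"
```

```text
t 5.03 pos [0.707  0.0281 0.2404] yaw -8.36 F [-0.  -6.2 -0.9] w 0.115
```

View pics/side2.png

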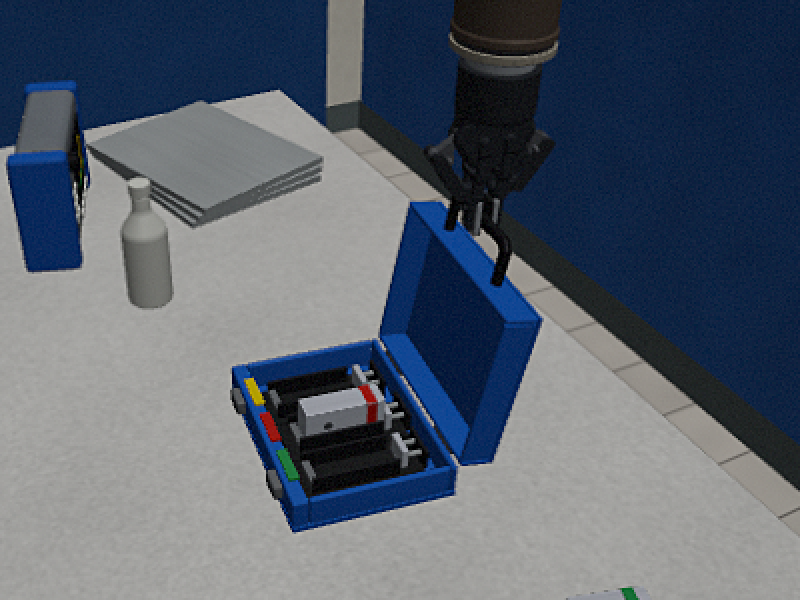

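The lid stands open on its stop, and the yellow tag (255,390 in the crop) marks the far bay, y = +62. I'll let go and climb.

play_rows:
  travel:
    - [0,0,0]
    - [0,0,0]
    - [0,0,0]
  spin: [0,0,0]
  gripper: -0.3

```text
time: 5.33
ee_pos: [0.7064, 0.0292, 0.2412]
ee_rot: [[0.145, 0.989, 0.0], [0.989, -0.145, 0.0], [0.0, 0.0, -1.0]]
contact_force: [-0.0, 0.0, -0.1]
width: 0.532
grip_force: 0.0
```

play_rows:
  travel:
    - [0,0,-0.04]
    - [0,0,-0.08]
    - [0,0,-0.12]
    - [0,0,-0.15]
  spin: [0,0,0,0]

```text
time: 5.67
ee_pos: [0.7067, 0.0292, 0.3179]
ee_rot: [[0.145, 0.989, 0.002], [0.989, -0.145, 0.0], [0.0, 0.002, -1.0]]
contact_force: [0.5, -1.0, -0.1]
width: 0.65
grip_force: 0.0
```

```bash
python3 -c "
from h import *
rel([.474,-.2975,.2],57)"
```

```text
t 5.67 pos [0.7067 0.0292 0.3179] yaw -8.33 F [ 0.5 -1.  -0.1] w 0.65
travel [-0.714, -0.3663, 0.2349] spin -0.3629
```

```bash
python3 -c "
from h import *
p,d=grab_frame('side');cv2.imwrite('pics/side3.png',p);np.save('pics/side3.npy',d)"
```

play_rows:
  travel:
    - [-0.28,-0.3,0]
    - [-0.28,-0.36,0]
    - [-0.28,-0.36,0]
    - [-0.28,-0.36,0]
    - [-0.28,-0.36,0]
    - [-0.28,-0.36,0]
    - [-0.28,-0.36,0]
    - [-0.28,-0.36,0]
  spin: [-0.363,-0.363,-0.363,-0.363,-0.363,-0.363,-0.363,-0.363]

```text
time: 6.38
ee_pos: [0.5069, -0.0841, 0.3165]
ee_rot: [[-0.757, 0.653, 0.001], [0.653, 0.757, -0.0], [-0.001, 0.001, -1.0]]
contact_force: [0.3, 0.1, -0.2]
width: 0.649
grip_force: 0.0
```

```bash
python3 -c "
from h import *
p,d=grab_frame('top');cv2.imwrite('pics/top3.png',p);np.save('pics/top3.npy',d)
cv2.imwrite('pics/top3c.png',cv2.resize(p[150:290,210:450],None,fx=3.3,fy=3.3))
rel([.474,-.2975,.15],57)"
```

```text
t 6.43 pos [ 0.5076 -0.0838  0.3164] yaw 49.87 F [ 0.5  0.1 -0.1] w 0.655
travel [-0.2239, -0.3703, 0.3328] spin -0.0396
```

View pics/top3c.png

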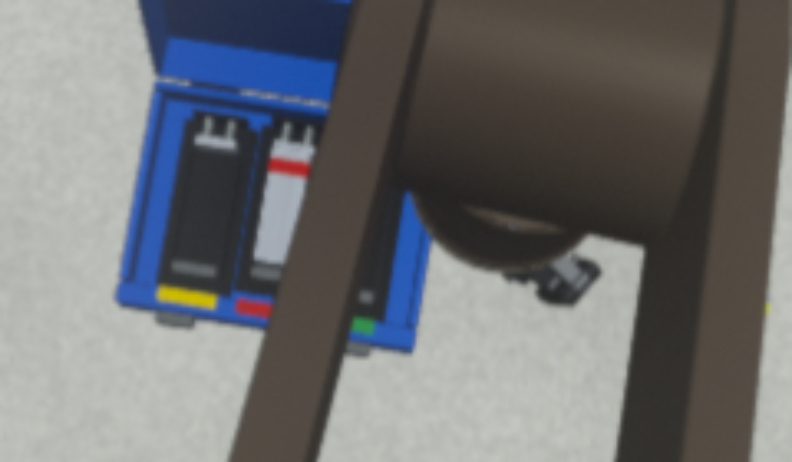

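The open case shows the yellow tag at crop (187,297), the bay's grey lip at (193,268) and its bright pad at (216,143).

```bash
python3 - <<'E'
from h import *
P={n:cv2.imread(f'pics/{n}3.png') for n in('top','side')};D={n:np.load(f'pics/{n}3.npy') for n in P}
c,s=np.cos(YAW),np.sin(YAW)
def cf(q):
    q=np.atleast_2d(q)-C0;return np.c_[q[:,0]*c+q[:,1]*s,-q[:,0]*s+q[:,1]*c,q[:,2]].round(4)
B={'top':(245,225,335,265),'side':(290,205,345,285)}
def cen(m):
    n,l,st,ce=cv2.connectedComponentsWithStats(m.astype(np.uint8));i=1+st[1:,4].argmax();return ce[i],st[i,4]
U={}
for n in P:
    u,a=cen(hsv(P[n],(20,120,80),(35,255,255),B[n]));U[n]=u;print(n,'tag',u,a,cf(plane(n,[u],.043)))
print('tri',tri([U['top']],[U['side']]),cf(tri([U['top']],[U['side']])))
# bay: bright pixels in the bay, top view, and depth
for n,b in(('top',(255,175,290,240)),('side',(300,205,375,240))):
    g=cv2.cvtColor(P[n],cv2.COLOR_BGR2GRAY);h=hsv(P[n],(0,0,0),(180,90,255),b)
    m=h&(g>(70))
    k,l,st,ce=cv2.connectedComponentsWithStats(m.astype(np.uint8))
    for i in range(1,k):
        if st[i,4]<4:continue
        v,u=np.nonzero(l==i)
        print(n,i,st[i],g[v,u].mean().round(),'z24',cf(plane(n,[ce[i]],.024))[0],'z39',cf(plane(n,[ce[i]],.039))[0],'dep',cf(np.median(cloud(n,D[n],l==i),0)))
        q=cf(plane(n,np.c_[u,v],.039 if ce[i][1]<210 else .024));print('   x',q[:,0].min(),q[:,0].max(),'y',q[:,1].min(),q[:,1].max())
m=hsv(P['top'],(100,120,40),(130,255,255),(240,174,340,262)).astype(np.uint8)
E
```

```text
top tag [266.21052632 239.22368421] 76 [[-0.0748  0.0634  0.043 ]]
side tag [306.97101449 225.57971014] 69 [[-0.0739  0.0609  0.043 ]]
tri [[0.49840776 0.12190216 0.04077435]] [[-0.0739  0.0636  0.0408]]
top 1 [255 175   2   9  13] 148.0 z24 [0.0817 0.1225 0.024 ] z39 [0.0784 0.1199 0.039 ] dep [[0.0848 0.1223 0.033 ]]
   x 0.0658 0.0872 y 0.1182 0.1222
top 3 [283 177   7   2  10] 116.0 z24 [0.0961 0.0436 0.024 ] z39 [0.0926 0.0419 0.039 ] dep [[0.0935 0.0439 0.0404]]
   x 0.0908 0.0943 y 0.0332 0.0491
top 4 [269 185  13  11  93] 117.0 z24 [0.0561 0.0644 0.024 ] z39 [0.0531 0.0625 0.039 ] dep [[0.0534 0.0641 0.0318]]
   x 0.0423 0.0682 y 0.0461 0.0791
top 5 [286 210   4  25  62] 123.0 z24 [-0.0254  0.0166  0.024 ] z39 [-0.0274  0.0152  0.039 ] dep [[-0.0319  0.0134  0.0569]]
   x -0.0501 0.0121 y 0.0098 0.021
top 6 [262 229  14   5  53] 90.0 z24 [-0.0508  0.0641  0.024 ] z39 [-0.0525  0.0621  0.039 ] dep [[-0.051   0.0649  0.0231]]
   x -0.0558 -0.0459 y 0.0466 0.0813
side 1 [300 205  36   8 149] 159.0 z24 [-0.0369  0.1464  0.024 ] z39 [-0.0422  0.1274  0.039 ] dep [[-0.0326  0.1738  0.0015]]
   x -0.0743 0.0111 y 0.1161 0.1441
side 3 [356 212  19  28 143] 131.0 z24 [0.0617 0.0415 0.024 ] z39 [0.0544 0.0246 0.039 ] dep [[0.0516 0.0037 0.0409]]
   x 0.0498 0.0742 y -0.0072 0.0958
side 11 [315 225   5   9  23] 94.0 z24 [-0.0489  0.0665  0.024 ] z39 [-0.0539  0.0491  0.039 ] dep [[-0.0493  0.0661  0.0252]]
   x -0.0528 -0.0454 y 0.0505 0.0797
side 12 [329 224  35  16 435] 136.0 z24 [0.0118 0.0318 0.024 ] z39 [0.0055 0.015  0.039 ] dep [[-0.0002 -0.008   0.0597]]
   x -0.0261 0.0469 y 0.0009 0.056
side 13 [300 227   2   5   8] 95.0 z24 [-0.086   0.0749  0.024 ] z39 [-0.0903  0.0573  0.039 ] dep [[-0.0898  0.0581  0.0372]]
   x -0.0883 -0.0843 y 0.069 0.0833
side 20 [300 237   2   3   5] 144.0 z24 [-0.0941  0.0454  0.024 ] z39 [-0.0982  0.0284  0.039 ] dep [[-0.0876  0.0702  0.0007]]
   x -0.0957 -0.0927 y 0.0423 0.0496
```

play_rows:
  travel:
    - [-0.224,-0.37,0]
    - [-0.224,-0.37,0.05]
    - [-0.224,-0.37,0.1]
    - [-0.224,-0.37,0.2]
    - [-0.224,-0.37,0.33]
    - [-0.224,-0.37,0.33]
    - [-0.224,-0.37,0.33]
    - [-0.224,-0.37,0.33]
  spin: [-0.04,-0.04,-0.04,-0.04,-0.04,-0.04,-0.04,-0.04]

```text
time: 7.1
ee_pos: [0.4689, -0.2974, 0.1464]
ee_rot: [[-0.828, 0.561, -0.004], [0.561, 0.828, 0.003], [0.005, -0.0, -1.0]]
contact_force: [-1.3, 1.2, -1.0]
width: 0.65
grip_force: 0.0
```

```bash
python3 -c "
from h import *
rel([.474,-.2975,.09],57)
p,d=grab_frame('side');cv2.imwrite('pics/side4.png',cv2.resize(p[290:430,320:520],None,fx=3,fy=3))"
```

```text
t 7.1 pos [ 0.4689 -0.2974  0.1464] yaw 55.91 F [-1.3  1.2 -1. ] w 0.65
travel [-0.0092, 0.0056, 0.1128] spin -0.0061
```

View pics/side4.png

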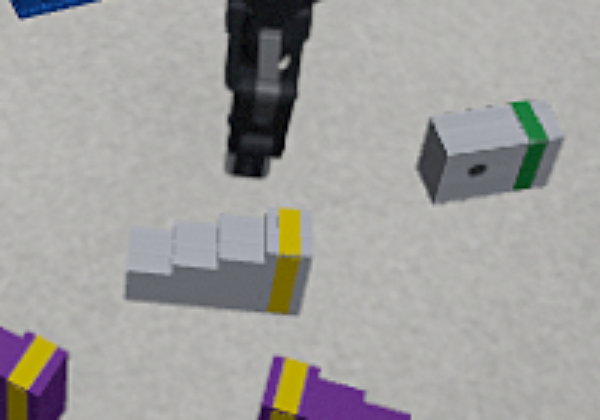

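The fingers stand over the 50 mm step (crop 250,170), with the wedge at (215,260). I'll go down and grip.

play_rows:
  travel:
    - [-0.009,0.004,0.06]
    - [-0.009,0.004,0.11]
    - [-0.009,0.004,0.16]
    - [-0.009,0.004,0.2]
    - [-0.009,0.004,0.23]
    - [-0.009,0.004,0.239]
    - [-0.009,0.004,0.239]
    - [-0.009,0.004,0.239]
  spin: [-0.006,-0.006,-0.006,-0.006,-0.006,-0.006,-0.006,-0.006]

```text
time: 7.82
ee_pos: [0.477, -0.2974, 0.0327]
ee_rot: [[-0.841, 0.541, 0.001], [0.541, 0.841, -0.001], [-0.001, 0.0, -1.0]]
contact_force: [-0.0, 0.3, -0.1]
width: 0.655
grip_force: 0.0
```

```bash
python3 -c "
from h import *
rel([.474,-.2975,.027],57)"
```

```text
t 7.82 pos [ 0.477  -0.2974  0.0327] yaw 57.22 F [-0.   0.3 -0.1] w 0.655
travel [0.005, -0.0033, 0.0114] spin 0.0012
```

play_rows:
  travel:
    - [0.005,-0.003,0.011]
    - [0.005,-0.003,0.011]
    - [0.005,-0.003,0.011]
  spin: [0.001,0.001,0.001]

```text
time: 8.07
ee_pos: [0.4731, -0.2975, 0.0264]
ee_rot: [[-0.839, 0.544, 0.0], [0.544, 0.839, -0.0], [-0.001, -0.0, -1.0]]
contact_force: [0.9, -0.3, -0.5]
width: 0.65
grip_force: 0.0
```

play_rows:
  travel:
    - [0,0,0]
    - [0,0,0]
    - [0,0,0]
    - [0,0,0]
    - [0,0,0]
    - [0,0,0]
  spin: [0,0,0,0,0,0]
  gripper: 1

```text
time: 8.57
ee_pos: [0.4732, -0.2976, 0.0263]
ee_rot: [[-0.839, 0.544, 0.0], [0.544, 0.839, -0.0], [-0.001, -0.0, -1.0]]
contact_force: [-1.9, -0.1, 7.7]
width: 0.341
grip_force: 59.3
```

play_rows:
  travel:
    - [0,0,-0.04]
    - [0,0,-0.1]
    - [0,0,-0.16]
    - [0,0,-0.22]
    - [0,0,-0.28]
    - [0,0,-0.28]
  spin: [0,0,0,0,0,0]

```text
time: 9.07
ee_pos: [0.4752, -0.2989, 0.171]
ee_rot: [[-0.839, 0.544, 0.006], [0.544, 0.839, -0.004], [-0.007, -0.0, -1.0]]
contact_force: [2.0, -0.9, -3.7]
width: 0.336
grip_force: 61.5
```

```bash
python3 -c "
from h import *
rel(case(-.01,.063,.167),81.43)
p,d=grab_frame('side');cv2.imwrite('pics/side5.png',p);np.save('pics/side5.npy',d)
cv2.imwrite('pics/side5c.png',cv2.resize(p[250:410,330:500],None,fx=3,fy=3))"
```

```text
t 9.07 pos [ 0.4752 -0.2989  0.171 ] yaw 57.05 F [ 2.  -0.9 -3.7] w 0.336
travel [0.3021, 0.7832, 0.0056] spin -0.1354
```

View pics/side5c.png

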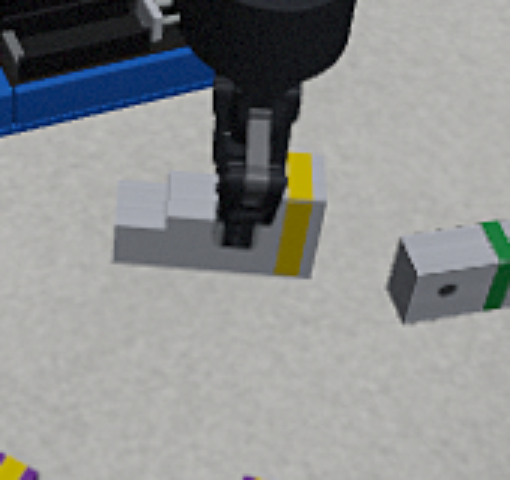

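play_rows:
  travel:
    - [0.3,0.78,0]
    - [0.3,0.78,0]
    - [0.3,0.78,0]
    - [0.3,0.78,0]
    - [0.3,0.78,0]
    - [0.3,0.78,0]
    - [0.3,0.78,0]
    - [0.3,0.78,0]
  spin: [-0.135,-0.135,-0.135,-0.135,-0.135,-0.135,-0.135,-0.135]

```text
time: 9.78
ee_pos: [0.5409, 0.0308, 0.1644]
ee_rot: [[-0.989, 0.15, -0.002], [0.15, 0.989, -0.0], [0.002, -0.0, -1.0]]
contact_force: [1.0, -0.6, -4.5]
width: 0.338
grip_force: 61.7
```

```bash
python3 -c "
from h import *
rel(case(-.003,.063,.11),81.43)"
```

```text
t 9.78 pos [0.5409 0.0308 0.1644] yaw 81.35 F [ 1.  -0.6 -4.5] w 0.338
travel [-0.0305, 0.1663, 0.1087] spin -0.0005
```

play_rows:
  travel:
    - [-0.03,0.1,0]
    - [-0.03,0.166,0]
    - [-0.03,0.166,0.03]
    - [-0.03,0.166,0.07]
    - [-0.03,0.166,0.1]
    - [-0.03,0.166,0.108]
    - [-0.03,0.166,0.108]
    - [-0.03,0.166,0.108]
  spin: [0,0,0,0,0,0,0,0]

```text
time: 10.45
ee_pos: [0.5689, 0.1083, 0.1115]
ee_rot: [[-0.989, 0.151, -0.001], [0.151, 0.989, -0.0], [0.001, -0.0, -1.0]]
contact_force: [0.2, -0.1, -3.9]
width: 0.336
grip_force: 61.9
```

```bash
python3 - <<'E'
from h import *
rel(case(-.003,.063,.066),81.43)
P={}
for n in('top','side'):
    p,d=grab_frame(n);P[n]=p;np.save(f'pics/{n}6.npy',d);cv2.imwrite(f'pics/{n}6.png',p)
cv2.imwrite('pics/m6.png',np.hstack([cv2.resize(P['top'][160:280,230:330],(400,480)),cv2.resize(P['side'][150:290,280:400],(400,480))]))
E
```

```text
t 10.45 pos [0.5689 0.1083 0.1115] yaw 81.33 F [ 0.2 -0.1 -3.9] w 0.336
travel [0.0016, 0.0047, 0.0909] spin -0.0006
```

View pics/m6.png

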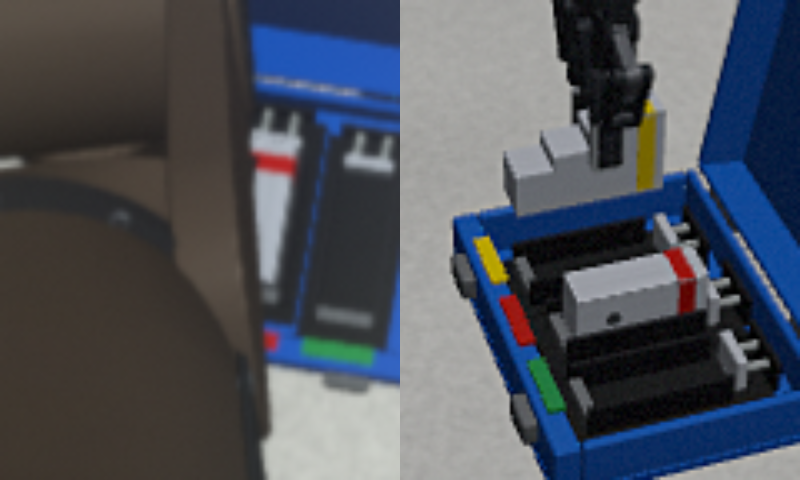

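The wedge hangs level above the yellow-tagged bay (side crop: wedge 585,160, bay pad 665,232, lip 525,268).

```bash
python3 - <<'E'
from h import *
c,s=np.cos(YAW),np.sin(YAW)
def cf(q):
    q=np.atleast_2d(q)-C0;return np.c_[q[:,0]*c+q[:,1]*s,-q[:,0]*s+q[:,1]*c,q[:,2]].round(4)
p=cv2.imread('pics/side6.png');d=np.load('pics/side6.npy')
print('tcp',cf(state()['ee_pos']))
for nm,lo,hi,b in(('band',(20,120,80),(35,255,255),(340,170,362,210)),('ytag',(20,120,80),(35,255,255),(295,212,318,240)),('gtag',(40,100,50),(85,255,255),(310,245,335,280))):
    m=hsv(p,lo,hi,b);v,u=np.nonzero(m);q=cf(cloud('side',d,m));print(nm,len(q),'px',u.mean(),v.mean(),np.median(q,0),q[:,1].min(),q[:,1].max(),q[:,2].min(),q[:,2].max(),cf(plane('side',[[u.mean(),v.mean()]],.043)))
# wedge side face y and underside height along x (silhouette), depth based
m=hsv(p,(0,0,90),(180,70,255),(303,165,350,215));q=cf(cloud('side',d,m));q=q[(q[:,2]>.08)&(q[:,2]<.108)&(q[:,1]<.08)];print('side face',len(q),np.median(q[:,1]),'x min',np.percentile(q[:,0],2))
for a in np.arange(-.06,.04,.015):
    k=q[abs(q[:,0]-a)<.006]
    if len(k):print(a.round(3),np.median(k[:,1]),k[:,2].min())
E
```

```text
tcp [[-0.0014  0.0608  0.1124]]
band 121 px 353.4876033057851 193.16528925619835 [0.0279 0.0448 0.1207] 0.0073 0.0576 0.0887 0.1788 [[0.0666 0.145  0.043 ]]
ytag 70 px 307.04285714285714 225.65714285714284 [-0.0746  0.0602  0.0445] 0.0371 0.0865 0.015 0.0481 [[-0.0738  0.0606  0.043 ]]
gtag 94 px 323.74468085106383 261.968085106383 [-0.07415 -0.06255  0.0446 ] -0.0871 -0.0089 0.0138 0.048 [[-0.0737 -0.063   0.043 ]]
side face 258 0.0453 x min -0.058986
-0.06 0.0454 0.0873
-0.045 0.04505 0.0871
-0.03 0.0453 0.0875
-0.015 0.0454 0.0874
0.0 0.0453 0.0864
0.015 0.0446 0.0885
```

play_rows:
  travel:
    - [0.001,0.004,0.03]
    - [0.001,0.004,0.06]
    - [0.001,0.004,0.088]
    - [0.001,0.004,0.088]
  spin: [-0.001,-0.001,-0.001,-0.001]

```text
time: 10.88
ee_pos: [0.5681, 0.1103, 0.0665]
ee_rot: [[-0.989, 0.148, -0.002], [0.148, 0.989, -0.0], [0.002, -0.001, -1.0]]
contact_force: [-1.1, 0.5, -5.0]
width: 0.34
grip_force: 61.9
```

```bash
python3 -c "
from h import *
rel(case(-.003,.063,.057),81.43)"
```

```text
t 10.88 pos [0.5681 0.1103 0.0665] yaw 81.51 F [-1.1  0.5 -5. ] w 0.34
travel [-0.0004, 0.001, 0.0191] spin 0.0004
```

play_rows:
  travel:
    - [0,-0.001,0.006]
    - [0,-0.001,0.012]
    - [0,-0.001,0.017]
    - [0,-0.001,0.021]
    - [0,-0.001,0.021]
  spin: [0,0,0,0,0]

```text
time: 11.3
ee_pos: [0.569, 0.1101, 0.0574]
ee_rot: [[-0.989, 0.147, 0.0], [0.147, 0.989, 0.0], [-0.0, 0.0, -1.0]]
contact_force: [-0.4, 0.1, -4.5]
width: 0.337
grip_force: 62.0
```

play_rows:
  travel:
    - [-0.002,0,0]
    - [-0.004,0,0]
    - [-0.006,0,0]
    - [-0.008,0,0]
    - [-0.008,0,0]
  spin: [0,0,0,0,0]

```text
time: 11.72
ee_pos: [0.5732, 0.1095, 0.0574]
ee_rot: [[-0.989, 0.147, 0.0], [0.147, 0.989, 0.0], [-0.0, 0.0, -1.0]]
contact_force: [-0.2, 0.4, -4.6]
width: 0.338
grip_force: 62.0
```

```bash
python3 -c "
from h import *
rel(None);q=np.array(state()['ee_pos'])-C0;c,s=np.cos(YAW),np.sin(YAW);print(q[0]*c+q[1]*s,-q[0]*s+q[1]*c)"
```

```text
t 11.72 pos [0.5732 0.1095 0.0574] yaw 81.54 F [-0.2  0.4 -4.6] w 0.338
0.0019376867900507948 0.06250422399468926
```

play_rows:
  travel:
    - [-0.002,0,0.006]
    - [-0.004,0,0.006]
    - [-0.004,0,0.006]
  spin: [0,0,0]

```text
time: 11.97
ee_pos: [0.5749, 0.1092, 0.0541]
ee_rot: [[-0.989, 0.147, -0.0], [0.147, 0.989, -0.0], [0.0, -0.0, -1.0]]
contact_force: [0.5, -0.4, -4.6]
width: 0.341
grip_force: 62.0
```

play_rows:
  travel:
    - [-0.002,0,0]
    - [-0.004,0,0]
    - [-0.004,0,0]
  spin: [0,0,0]

```text
time: 12.22
ee_pos: [0.5764, 0.1089, 0.0542]
ee_rot: [[-0.989, 0.147, -0.001], [0.147, 0.989, -0.0], [0.001, -0.0, -1.0]]
contact_force: [-2.2, 0.9, -4.5]
width: 0.337
grip_force: 62.2
```

play_rows:
  travel:
    - [-0.002,0,0]
    - [-0.004,0,0]
    - [-0.004,0,0]
  spin: [0,0,0]

```text
time: 12.47
ee_pos: [0.5785, 0.1086, 0.0542]
ee_rot: [[-0.989, 0.147, -0.001], [0.147, 0.989, -0.0], [0.001, -0.0, -1.0]]
contact_force: [-5.0, 0.9, -2.7]
width: 0.334
grip_force: 62.2
```

play_rows:
  travel:
    - [-0.002,0,0]
    - [-0.004,0,0]
    - [-0.006,0,0]
    - [-0.008,0,0]
    - [-0.008,0,0]
  spin: [0,0,0,0,0]

```text
time: 12.88
ee_pos: [0.5823, 0.108, 0.0542]
ee_rot: [[-0.989, 0.147, -0.001], [0.147, 0.989, -0.0], [0.001, -0.0, -1.0]]
contact_force: [-6.2, 1.0, -1.4]
width: 0.336
grip_force: 62.3
```

play_rows:
  travel:
    - [-0.002,0,0]
    - [-0.004,0,0]
    - [-0.006,0,0]
    - [-0.008,0,0]
    - [-0.01,0,0]
    - [-0.01,0,0]
  spin: [0,0,0,0,0,0]

```text
time: 13.38
ee_pos: [0.587, 0.1073, 0.0542]
ee_rot: [[-0.989, 0.147, -0.001], [0.147, 0.989, -0.0], [0.001, -0.0, -1.0]]
contact_force: [-7.6, 2.1, -0.8]
width: 0.335
grip_force: 62.4
```

```bash
python3 - <<'E'
from h import *
rel(None);print(state()['wrist_torque'])
p,d=grab_frame('side');cv2.imwrite('pics/side7.png',p);np.save('pics/side7.npy',d);cv2.imwrite('pics/s7.png',cv2.resize(p[165:265,285:400],None,fx=5,fy=5,interpolation=cv2.INTER_CUBIC))
c,s=np.cos(YAW),np.sin(YAW)
q=np.array(state()['ee_pos'])-C0;print(q[0]*c+q[1]*s,-q[0]*s+q[1]*c)
E
```

```text
t 13.38 pos [0.587  0.1073 0.0542] yaw 81.53 F [-7.6  2.1 -0.8] w 0.335
[0.35247587 1.31813179 0.04181018]
0.01580227919707703 0.06236575936931624
```

View pics/s7.png

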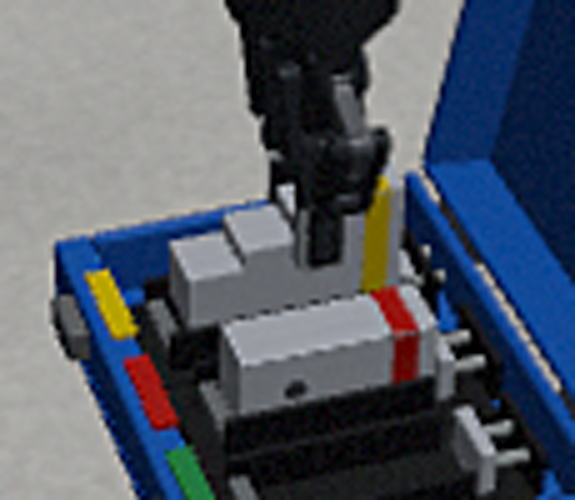

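play_rows:
  travel:
    - [-0.001,0,0]
    - [-0.001,0,0.004]
    - [-0.001,0,0.008]
    - [-0.001,0,0.012]
    - [-0.001,0,0.016]
    - [-0.001,0,0.016]
  spin: [0,0,0,0,0,0]

```text
time: 13.93
ee_pos: [0.587, 0.1072, 0.0458]
ee_rot: [[-0.989, 0.147, -0.002], [0.147, 0.989, -0.0], [0.002, -0.001, -1.0]]
contact_force: [-8.2, 1.8, -3.1]
width: 0.335
grip_force: 62.4
```

play_rows:
  travel:
    - [0,0,0.003]
    - [0,0,0.006]
    - [0,0,0.009]
    - [0,0,0.011]
    - [0,0,0.011]
  spin: [0,0,0,0,0]

```text
time: 14.35
ee_pos: [0.5872, 0.1072, 0.0405]
ee_rot: [[-0.989, 0.147, -0.002], [0.147, 0.989, -0.0], [0.002, -0.0, -1.0]]
contact_force: [-7.5, 1.6, -2.8]
width: 0.336
grip_force: 62.5
```

```bash
python3 - <<'E'
from h import *
rel(None);print(state()['wrist_torque'])
E
```

```text
t 14.35 pos [0.5872 0.1072 0.0405] yaw 81.53 F [-7.5  1.6 -2.8] w 0.336
[ 0.14647465  1.26027266 -0.01811723]
```

play_rows:
  travel:
    - [0,0,0.001]
    - [0,0,0.002]
    - [0,0,0.003]
    - [0,0,0.003]
  spin: [0,0,0,0]

```text
time: 14.68
ee_pos: [0.5872, 0.1072, 0.0403]
ee_rot: [[-0.989, 0.147, -0.001], [0.147, 0.989, -0.0], [0.001, -0.0, -1.0]]
contact_force: [-15.5, -0.5, 22.2]
width: 0.34
grip_force: 65.4
```

```bash
python3 - <<'E'
from h import *
rel(None);print(state()['wrist_torque'])
p,d=grab_frame('side');cv2.imwrite('pics/s8.png',cv2.resize(p[165:265,285:400],None,fx=5,fy=5,interpolation=cv2.INTER_CUBIC))
E
```

```text
t 14.68 pos [0.5872 0.1072 0.0403] yaw 81.53 F [-15.5  -0.5  22.2] w 0.34
[ 6.99262233e-02  2.31737524e+00 -2.20110505e-03]
```

View pics/s8.png

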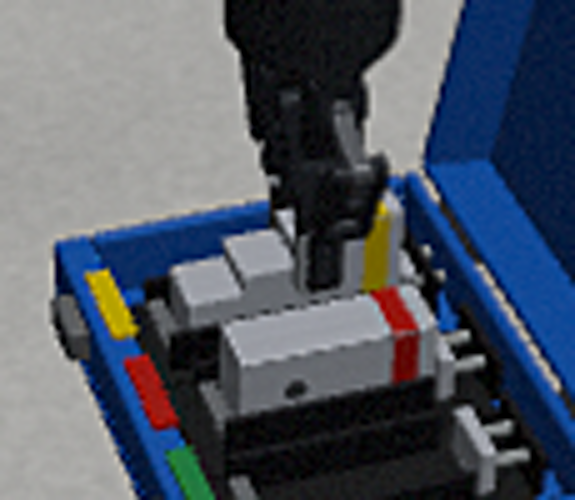

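The wedge sits on the floor: Fz rose to 22 N at the expected height, and the picture shows its low end (185,295) down behind the lip. I'll ease off, open a little to spare the red block, and lift away.

play_rows:
  travel:
    - [0,0,-0.002]
    - [0.002,0,-0.002]
    - [0.002,0,-0.002]
  spin: [0,0,0]

```text
time: 14.98
ee_pos: [0.5864, 0.1074, 0.0404]
ee_rot: [[-0.989, 0.147, -0.001], [0.147, 0.989, -0.0], [0.001, -0.0, -1.0]]
contact_force: [-7.6, 1.1, 2.7]
width: 0.334
grip_force: 63.0
```

play_rows:
  travel:
    - [0,0,0]
    - [0,0,0]
    - [0,0,0]
    - [0,0,0]
  spin: [0,0,0,0]
  gripper: -0.05

```text
time: 15.32
ee_pos: [0.5879, 0.1074, 0.0406]
ee_rot: [[-0.989, 0.147, 0.001], [0.147, 0.989, 0.0], [-0.001, 0.0, -1.0]]
contact_force: [0.8, -0.5, -0.1]
width: 0.523
grip_force: 0.0
```

play_rows:
  travel:
    - [0,0,-0.01]
    - [0,0,-0.03]
    - [0,0,-0.06]
    - [0,0,-0.1]
    - [0,0,-0.15]
    - [0,0,-0.2]
    - [0,0,-0.26]
    - [0,0,-0.32]
  spin: [0,0,0,0,0,0,0,0]

```text
time: 15.98
ee_pos: [0.5869, 0.1073, 0.2025]
ee_rot: [[-0.989, 0.147, 0.0], [0.147, 0.989, 0.0], [-0.0, 0.0, -1.0]]
contact_force: [0.2, 0.0, 0.5]
width: 0.522
grip_force: 0.0
```

```bash
python3 - <<'E'
from h import *
rel(None)
p,d=grab_frame('side');cv2.imwrite('pics/s9.png',cv2.resize(p[120:270,275:425],None,fx=4,fy=4,interpolation=cv2.INTER_CUBIC))
c,s=np.cos(YAW),np.sin(YAW)
def cf(q):
    q=np.atleast_2d(q)-C0;return np.c_[q[:,0]*c+q[:,1]*s,-q[:,0]*s+q[:,1]*c,q[:,2]].round(4)
m=hsv(p,(0,0,60),(180,90,255),(312,195,372,235));q=cf(cloud('side',d,m));q=q[(q[:,1]>.047)&(q[:,1]<.08)&(q[:,2]>.035)]
for a in(-.035,-.01,.015,.04):
    k=q[abs(q[:,0]-a)<.009];print(a,len(k),np.percentile(k[:,2],[50,90]) if len(k) else '')
E
```

```text
t 15.98 pos [0.5869 0.1073 0.2025] yaw 81.53 F [0.2 0.  0.5] w 0.522
-0.035 75 [0.0449  0.04668]
-0.01 87 [0.0552 0.0568]
0.015 97 [0.0641  0.06664]
0.04 35 [0.0742  0.07694]
```

View pics/s9.png

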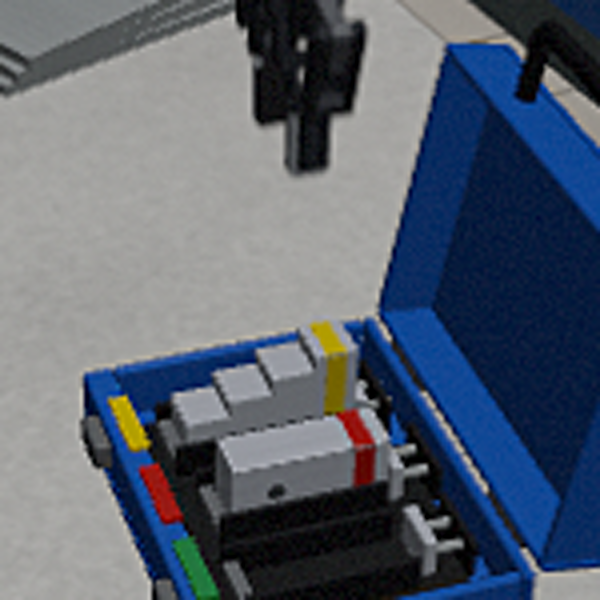

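Step tops measure 45, 55, 64 and 74 mm, so the wedge lies flat on the 14 mm floor behind the lip. The lid is open, the red block is still in place, and the gripper is clear. I'll hand it in.

```bash
python3 -c "
from plant import *
print(finish_job())"
```

```text
the job is handed in; nothing more can be done
None
```

I handed the job in at about 16 s of robot time: the lid is open on its stop, and the wedge lies flat behind the lip in the yellow-tagged bay, held by the spring; no verdict came back.

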